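Rack a spice vial and snap its cap on

ROBOT

A 6-joint arm with a two-finger parallel gripper is mounted at the origin on the work surface. World frame = base frame: x ahead of the robot, y to its left, z up, the work surface at z = 0. Lengths are in m, angles in rad, forces in N, time in s.
With the tool pointing down it reaches from about 0.325 to 0.775 m from the base axis. Payload 5.5 kg.
Tool frame: the origin (TCP) lies at the very end of the fingers, on their centre line; the grasp point (between the pads) lies 19 mm behind it (grip_point_offset is the distance from the TCP to the grasp point, in m); y points along the fingers, x is the direction in which the jaws open and shut, and the axes are right-handed (so a half turn about y gives the same grasp; the last joint's range is limited). The gripper opens to 85 mm and grips with 20 to 120 N. Pads are 22 mm wide; open, the fingers measure 114 mm over their backs; the gripper's body (76 mm by 85 mm) begins 54 mm behind the grasp point. The pads swing forward as they close: fully open they stand 13 mm farther back than shut.
Start: joints at [-1.161, 0.091, 1.231, -0, 1.82, -0.057], TCP at [0.27, -0.536, 0.231] pointing down, gripper open.
Joint ranges: [-2.87, 2.87], [-0.86, 2.18], [0.17, 2.46], [-1.51, 4.65], [0.06, 2.69], [-2.65, 2.65]. Speed limits (rad/s): [2.57, 2.57, 3.01, 3.14, 3.14, 3.14].

INTERFACE

Orientations are given as [roll, pitch, yaw] about the fixed x, y, z axes, in that order (R = Rz(yaw) Ry(pitch) Rx(roll)).
In Python, from station import * gives the robot as it stands.
- The arm moves only by the tool apply_moves, never from a script. Its arguments are lists of equal length, an entry for each row: "grip": the opening in per cent of the stroke, from 0 (shut) to 100 (fully open); "slide": the shift along the tool's x, y, z in m, a list of three; "turn": the turn, a rotation vector about the tool's x, y, z in degrees, a list of three. In form: {"grip": [grip, ...], "slide": [[x, y, z], ...], "turn": [[wx, wy, wz], ...]}. A call has exactly 10 rows; each row shifts and turns the commanded pose from where the row before left it, along the tool's axes as they then stand; what a row does not reach is not made up. A row lasts 1/12 s, in which the tool goes at most 41.7 mm and 7.16 degrees, less where a joint would pass 70% of its speed; a pose out of reach is approached as far as the arm can. A call is refused whole if a number of a shift passes 0.0417 or a number of a turn 7.16, either way. A call with a gripper value outside its range is refused whole. The fingers move at their own pace and stop on an object; the grip force is fixed at half the most. Time passes only in rows, so rows that do not move let the fingers close, or fill a call up. It gives the time, the measured TCP pose, the force and the opening at its end, in the units of the state.
- get_obs(): the state, without advancing time (a new reading comes with each control period).
- read_camera(name): name is "scene" or "top"; returns the picture (420x560x3 uint8, red, green, blue); there is no depth.
- camera_params(name): a dict with "fovy" (degrees; the focal length in pixels is half the picture's height over the tangent of half this angle, whatever the lens; pixels are square), "cx", "cy" (the principal point, pixels), "view" (4x4, takes a point from world to camera coordinates). Camera axes: x right, y down, z forward; pixel columns grow to the right and rows downward; lengths in m; the calibration is good to about 2 mm. A picture is of the moment at which its call begins. camera_params takes no time and is no camera call.
- hand_in(): hands the job in, once; it reports no verdict.
The state is a dict: "time": time; "qpos": joint angles; "qvel": joint speeds; "joint_efforts": joint torques, N m; "eef_pos": TCP position; "eef_rot": TCP orientation; "ft_force": force on the tool from outside, world axes, zero at the start; "wrist_torque": the same for the moment, N m; "finger_gap": finger opening in m.
Only numpy, scipy, OpenCV 4.12 (cv2) and the standard library are available. Lean on these libraries where they do the work, as an engineer would, in place of code of your own. Each camera call takes 0.05 s, during which the arm holds its last target.

TASK

Stand the open amber spice vial upright, all the way down, in the free hole of the wooden spice rack (the hole ringed in yellow) and let go of it. Then push the yellow snap cap down over its neck until it clicks and is fully home, and keep pressing after the click: finish with the fingers still on the cap, pushing it down firmly (about 12 newtons) without letting go. Leave the two capped vials in the rack, the glass jar and the pepper mill where they are.

Things in the scene. Friction and masses are not known exactly. Their poses are not given: they have to be found in the camera images.
- vial_center (a point): Open spice vial, loose, upright on the counter at the start: amber glass body 36 mm in diameter, 90 mm high, paper label with yellow band; on it a white neck, 116 mm high in all, about 120 g. Point on its axis, 58 mm above its underside (half-way up); z is its axis, up through the neck. Grasp it by the glass body
- vial_neck (a point): Centre of the top of the open vial's neck, 58 mm above vial_center. The neck (the stud) is 22 mm in diameter, 26 mm high, its top edge tapered. Four small sprung steel nubs stick out of it sideways, 9 mm above the glass shoulder, to 14.7 mm from the axis; do not grasp it there
- cap_center (a point): Yellow snap cap, loose, mouth down on the counter at the start: 40 mm in diameter, 34 mm high, 30 g. Point on its axis half-way up, 17 mm above its lower rim; z points up through its closed top. Fully home on the neck, this point is 51 mm above vial_center along the vial's axis, and the cap's rim is 2 mm above the glass shoulder
- cap_mouth (a point): Centre of the yellow cap's open lower rim. Bore 24 mm deep, with a rounded bead in the mouth leaving 24.4 mm free diameter. It runs freely over the neck until the bead meets the nubs (9.6 mm short of home), sticks there until pushed with about 10 to 20 N, then the force drops (the click) and the bore's roof comes to rest on the neck's top
- rack: Pale wooden spice rack, fixed to the counter, 80 mm (its x) by 250 mm (its y) and 40 mm high; origin at the centre of its underside. Three holes in a row along its y, at y = -80, 0 and +80 mm, 38 mm in diameter, 30 mm deep (floor 10 mm above the counter), mouth slightly chamfered. Two hold capped vials, one is free
- mark: Thin yellow ring, 56 mm across, round the mouth of the free hole. Its origin is on the hole's axis at the rack's top face, 40 mm above the counter. With the vial fully down in the hole, vial_center is 28 mm above this origin
- spice0_center (a point): Closed vial with a green cap, standing in the rack; leave alone. 40 mm in diameter over its cap, 126 mm high, top 136 mm above the counter; the point is half-way up
- spice1_center (a point): Closed vial with a red cap, standing in the rack, same size as the green one; leave alone. The point is half-way up
- jar: Closed glass jar with a steel lid, loose on the counter, 72 mm in diameter, 100 mm high; leave alone. Origin at the centre of its underside
- mill: Dark wooden pepper mill, loose on the counter, 58 mm in diameter, 155 mm high; leave alone. Origin at the centre of its underside
There are look-alikes about, which are no part of the job. Leave any black look-alike of the part that bears vial_center alone.

How it is judged:
By the outcome, as a careful person would: the job done as asked, in the order asked, and still so for the second after the job is handed in, while the arm keeps its last pose, push and grip.
It also fails if it takes over 69 s, if anything falls off the work surface, if the arm or the gripper's body presses on something with over 40 N, if the wrist force passes 120 N, or if a joint passes its speed limit or range.

## Working session

There is one attempt and no reset: what is moved stays moved. The work goes in short steps, Python scripts to look and compute and a tool call to move; the robot and the scene stay as the last step left them, time stands still between calls to the robot, and variables do not carry over. Pictures are saved under pics/ and viewed, and the job is handed in when it is done.

Besides the shell and the picture viewer there is one more tool, called after ">>>" as name(argument=value, ...), one argument or row to a line, values as JSON. apply_moves: Moves the arm, as the interface text tells. Its arguments: {"type":"object","properties":{"grip":{"type":"array"},"slide":{"type":"array"},"turn":{"type":"array"}},"required":["grip","slide","turn"]}

```bash
mkdir -p pics; ls; python3 - <<'E'
from station import *
import cv2,numpy as np
print(get_obs())
for n in("scene","top"):
    p=camera_params(n);print(n,p)
    cv2.imwrite(f"pics/{n}0.png",cv2.cvtColor(read_camera(n),cv2.COLOR_RGB2BGR))
E
```

```text
pics
{'time': 0.0, 'qpos': array([-1.16065651e+00,  9.18607935e-02,  1.23190576e+00,  3.03804433e-06,
        1.81979555e+00, -5.66954281e-02]), 'qvel': array([ 0.00143937, -0.00027658,  0.00039147,  0.00055848, -0.00120662,
       -0.00045155]), 'joint_efforts': array([-2.89083914e-06, -4.58724725e+01, -4.18023384e+01, -3.69139991e-05,
        1.16083247e-02, -1.26656198e-05]), 'eef_pos': array([ 0.26992457, -0.53553369,  0.23013849]), 'eef_rot': array([-1.57068179,  0.00196611, -1.10396023]), 'ft_force': array([-0.35541908, -0.49538291, -0.18012158]), 'wrist_torque': array([ 0.04655532, -0.02299251, -0.02577292]), 'finger_gap': 0.08531438442885311}
scene {'fovy': 55.469228629852324, 'cx': 279.10197448305837, 'cy': 213.3225810884123, 'view': array([[-0.75982627,  0.6500611 , -0.00919808,  0.44633292],
       [ 0.54542189,  0.62969115, -0.5531763 , -0.26489854],
       [-0.35380644, -0.42533471, -0.83301343,  1.27514983],
       [ 0.        ,  0.        ,  0.        ,  1.        ]])}
top {'fovy': 57.31320548620454, 'cx': 288.00748276740364, 'cy': 210.58097336337855, 'view': array([[ 0.01187359, -0.99939379,  0.0327271 , -0.01549158],
       [-0.99686205, -0.0143925 , -0.07783896,  0.60826918],
       [ 0.0782628 , -0.03170017, -0.99642864,  0.79260014],
       [ 0.        ,  0.        ,  0.        ,  1.        ]])}
```

View pics/scene0.png

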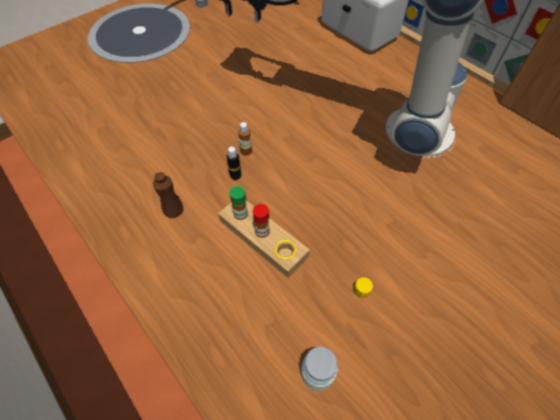

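View pics/top0.png

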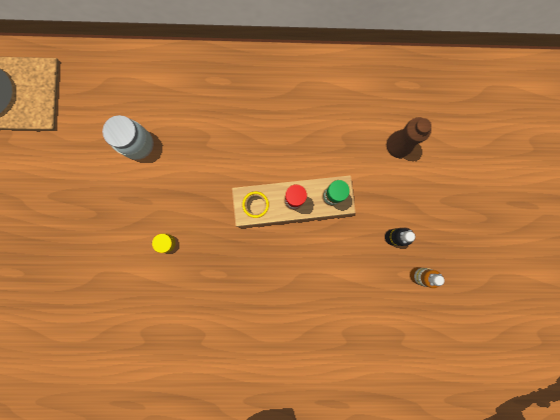

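Both views show the vial (amber, with black look-alike beside it), the rack with its ring, and the cap. Zooming in to measure.

```bash
python3 - <<'E'
import cv2,numpy as np
t=cv2.imread("pics/top0.png");s=cv2.imread("pics/scene0.png")
def crop(im,x,y,w,h,k): return cv2.resize(im[y:y+h,x:x+w],(w*k,h*k),interpolation=cv2.INTER_CUBIC)
a=crop(t,380,220,80,80,5);b=crop(s,210,110,80,80,5)
cv2.imwrite("pics/c1.png",np.hstack([a,b]))
a=crop(t,225,170,140,65,5);cv2.imwrite("pics/c2.png",a)
a=crop(s,210,180,130,100,5);cv2.imwrite("pics/c3.png",a)
for n,im in(("top",t),("scene",s)):
    h=cv2.cvtColor(im,cv2.COLOR_BGR2HSV)
    m=cv2.inRange(h,(26,190,120),(34,255,255))
    k,l,st,c=cv2.connectedComponentsWithStats(m)
    for i in range(1,k):
        if st[i,4]>8: print(n,"yellow",st[i],c[i])
    m=cv2.inRange(h,(0,0,150),(180,60,255))
    k,l,st,c=cv2.connectedComponentsWithStats(m)
    for i in range(1,k):
        if st[i,4]>15: print(n,"white",st[i],c[i])
E
```

```text
top yellow [243 192  25  25 117] [255.11111111 204.53846154]
top yellow [152 234  19  19 278] [161.29496403 242.79496403]
top white [102 115  33  39 824] [118.31796117 131.08009709]
top white [404 232  11   9  82] [409.47560976 236.04878049]
top white [433 275  11  11  87] [438.47126437 279.88505747]
scene yellow [357 279  15  13 149] [363.99328859 284.87248322]
scene white [   0    0  117   46 2751] [39.19665576 15.13849509]
scene white [369   0  26   8 118] [381.50847458   2.28813559]
scene white [ 88   4 102  57 988] [137.43724696  33.93825911]
scene white [133  26  13   8  81] [138.90123457  29.60493827]
scene white [451  81  14   7  25] [457.12  84.8 ]
scene white [424  92  31  63 697] [444.52797704 125.80344333]
scene white [402 114  15   5  49] [407.48979592 116.06122449]
scene white [  0 117   4   6  16] [  1. 120.]
scene white [240 122   7   6  32] [243.03125 124.75   ]
scene white [228 147   8   6  38] [231.31578947 149.5       ]
scene white [306 347  31  40 941] [321.50159405 365.77364506]
```

View pics/c1.png

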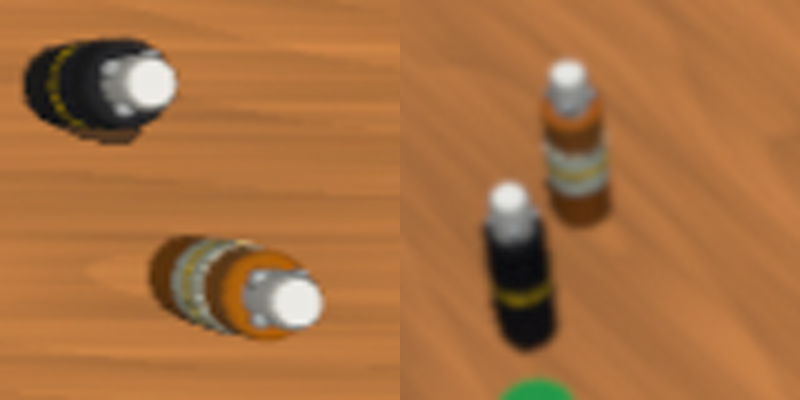

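View pics/c2.png

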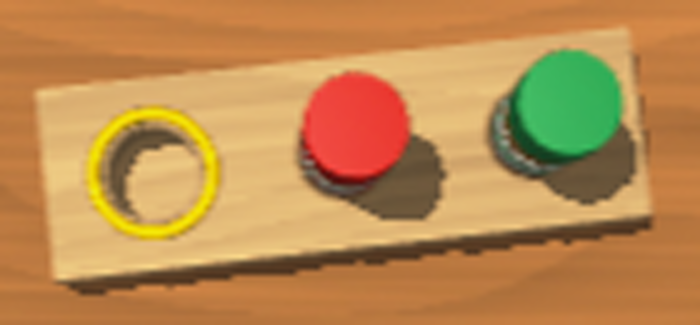

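View pics/c3.png

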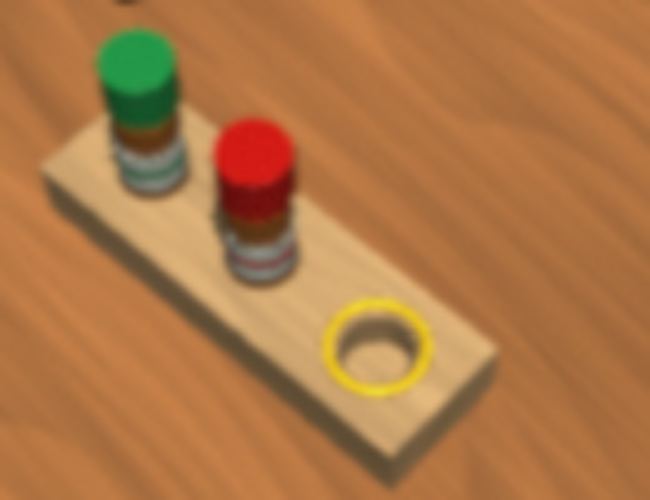

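```bash
cat > h.py <<'E'
from station import *
import numpy as np,cv2
P={n:camera_params(n) for n in("scene","top")}
def ray(n,px,model="pin"):
    p=P[n];f=210/np.tan(np.radians(p["fovy"]/2))
    d=np.array([(px[0]-p["cx"])/f,(px[1]-p["cy"])/f]);r=np.hypot(*d)
    th={"pin":np.arctan(r),"equi":r,"stereo":2*np.arctan(r/2),"solid":2*np.arcsin(r/2)}[model]
    v=np.array([*(d/r*np.sin(th)),np.cos(th)])
    R=p["view"][:3,:3];t=p["view"][:3,3]
    return -R.T@t,R.T@v
def atz(n,px,z,model="pin"):
    o,d=ray(n,px,model);return o+d*(z-o[2])/d[2]
def proj(n,X,model="pin"):
    p=P[n];f=210/np.tan(np.radians(p["fovy"]/2))
    c=p["view"][:3,:3]@np.asarray(X)+p["view"][:3,3];r=np.hypot(c[0],c[1]);th=np.arctan2(r,c[2])
    m={"pin":np.tan(th),"equi":th,"stereo":2*np.tan(th/2),"solid":2*np.sin(th/2)}[model]
    return f*m*c[:2]/r+np.array([p["cx"],p["cy"]])
def shot(n,name):
    im=cv2.cvtColor(read_camera(n),cv2.COLOR_RGB2BGR);cv2.imwrite(f"pics/{name}.png",im);return im
E
python3 - <<'E'
from h import *
pts={"neck":((439.0,279.9),(243.2,124.2),.116),"black":((380+151/5-.4,220+84/5-.4),(210+108/5-.4,110+196/5-.4),.116),
"ring":((255.2,204.3),(285.2,249.2),.04),
"red":((225+355/5-.4,170+125/5-.4),(210+254/5-.4,180+157/5-.4),.136),"green":((225+567/5-.4,170+104/5-.4),(210+136/5-.4,180+64/5-.4),.136)}
for m in("pin","equi","stereo","solid"):
    print(m)
    for k,(a,b,z) in pts.items():
        print(k,atz("top",a,z,m).round(4),atz("scene",b,z,m).round(4))
    c=[atz("top",(225+x/5-.4,170+y/5-.4),.04,m) for x,y in((36,90),(630,28),(652,215),(55,282))]
    print([round(float(np.linalg.norm(c[i]-c[i-1])),4) for i in range(4)])
    c=[atz("scene",(210+x/5-.4,180+y/5-.4),.04,m) for x,y in((42,168),(390,460),(497,349))]
    print([round(float(np.linalg.norm(c[i]-c[i-1])),4) for i in (1,2)])
E
```

```text
pin
neck [ 0.4744 -0.2905  0.116 ] [ 0.473 -0.289  0.116]
black [ 0.5555 -0.236   0.116 ] [ 0.5551 -0.2359  0.116 ]
ring [0.6193 0.0614 0.04  ] [0.6195 0.0614 0.04  ]
red [ 0.6293 -0.0175  0.136 ] [ 0.631  -0.0152  0.136 ]
green [ 0.6384 -0.0959  0.136 ] [ 0.6401 -0.0955  0.136 ]
[0.0804, 0.2508, 0.0795, 0.2504]
[0.2494, 0.081]
equi
neck [ 0.4659 -0.3097  0.116 ] [ 0.4702 -0.2959  0.116 ]
black [ 0.5538 -0.2445  0.116 ] [ 0.5545 -0.2397  0.116 ]
ring [0.6193 0.0616 0.04  ] [0.6196 0.0617 0.04  ]
red [ 0.6293 -0.0176  0.136 ] [ 0.6311 -0.0152  0.136 ]
green [ 0.6386 -0.0965  0.136 ] [ 0.6403 -0.096   0.136 ]
[0.0811, 0.2534, 0.0804, 0.2526]
[0.2512, 0.0816]
stereo
neck [ 0.4682 -0.3045  0.116 ] [ 0.4709 -0.2941  0.116 ]
black [ 0.5542 -0.2422  0.116 ] [ 0.5546 -0.2387  0.116 ]
ring [0.6193 0.0616 0.04  ] [0.6196 0.0616 0.04  ]
red [ 0.6293 -0.0176  0.136 ] [ 0.6311 -0.0152  0.136 ]
green [ 0.6386 -0.0964  0.136 ] [ 0.6403 -0.0959  0.136 ]
[0.0809, 0.2527, 0.0802, 0.252]
[0.2507, 0.0815]
solid
neck [ 0.4647 -0.3125  0.116 ] [ 0.4698 -0.2968  0.116 ]
black [ 0.5536 -0.2456  0.116 ] [ 0.5544 -0.2402  0.116 ]
ring [0.6193 0.0616 0.04  ] [0.6196 0.0617 0.04  ]
red [ 0.6293 -0.0176  0.136 ] [ 0.6311 -0.0152  0.136 ]
green [ 0.6387 -0.0966  0.136 ] [ 0.6403 -0.0961  0.136 ]
[0.0812, 0.2537, 0.0806, 0.2529]
[0.2514, 0.0817]
```

```bash
cat >> h.py <<'E'
def circ(im,n,x,y,z,r,col,k,off):
    a=np.linspace(0,2*np.pi,60)
    q=np.array([proj(n,(x+r*np.cos(t),y+r*np.sin(t),z)) for t in a])
    q=((q-off+.5)*k-.5)
    cv2.polylines(im,[np.round(q*8).astype(int)],True,col,1,cv2.LINE_AA,3)
def crop(im,x,y,w,h,k): return cv2.resize(im[y:y+h,x:x+w],(w*k,h*k),interpolation=cv2.INTER_CUBIC)
def tool(dw,yaw):
    c,s=np.cos(yaw),np.sin(yaw);return np.array([c*dw[0]+s*dw[1],-dw[2],-s*dw[0]+c*dw[1]])
E
python3 - <<'E'
from h import *
t=cv2.imread("pics/top0.png");s=cv2.imread("pics/scene0.png")
print(atz("top",(161.3,242.8),.03),atz("scene",(364,284.9),.034))
V=(.474,-.290);C=np.mean([atz("top",(161.3,242.8),.03)[:2],atz("scene",(364,284.9),.034)[:2]],0)
rows=[]
for o,cs in((((400,250),(215,110)),[(*V,0,.018),(*V,.09,.018),(*V,.116,.011)]),(((140,220),(340,260)),[(*C,0,.02),(*C,.034,.02)])):
    r=[]
    for n,im,off in(("top",t,o[0]),("scene",s,o[1])):
        a=crop(im,*off,50,45,8)
        for c in cs: circ(a,n,*c,(255,0,255),8,np.array(off))
        r.append(a)
    rows.append(np.hstack(r))
cv2.imwrite("pics/o1.png",rows[0]);cv2.imwrite("pics/o2.png",rows[1]);print(C)
# hsv of cap
print(cv2.cvtColor(t,cv2.COLOR_BGR2HSV)[230:256:3,161])
E
```

```text
[0.53715565 0.25471812 0.03      ] [0.53880112 0.25373266 0.034     ]
[0.53797839 0.25422539]
[[ 14 168 191]
 [ 18 203 200]
 [ 29 245 245]
 [ 29 245 245]
 [ 29 245 245]
 [ 29 245 245]
 [ 29 245 245]
 [ 29 245 245]
 [ 14 168 178]]
```

View pics/o1.png

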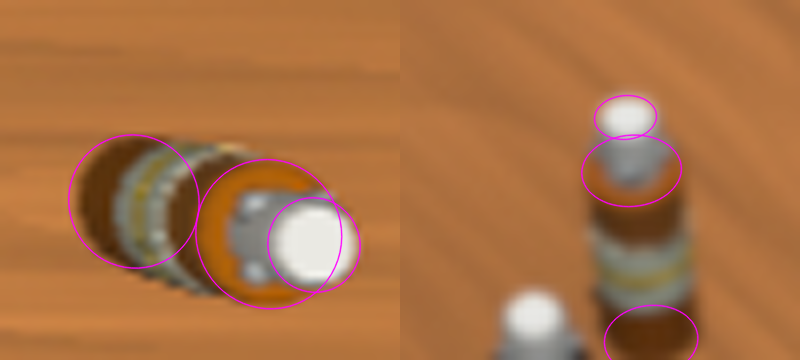

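View pics/o2.png

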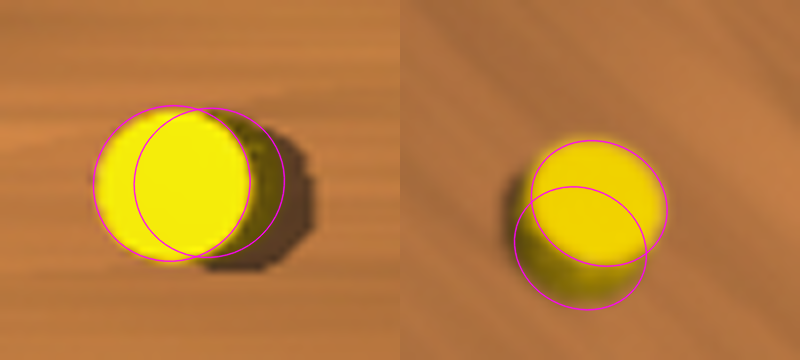

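>>> apply_moves(
  grip=[100, 100, 100, 100, 100, 100, 100, 100, 100, 100],
  slide=[
    [0, 0, 0],
    [0, 0, 0],
    [0, 0, 0],
    [0, 0, 0],
    [0, 0, 0],
    [0, 0, 0],
    [0, 0, 0],
    [0, 0, 0],
    [0, 0, 0],
    [0, 0, 0],
  ],
  turn=[
    [0, -7, 0],
    [0, -7, 0],
    [0, -7, 0],
    [0, -7, 0],
    [0, -7, 0],
    [0, -7, 0],
    [0, -7, 0],
    [0, -7, 0],
    [0, -7, 0],
    [0, -7, 0],
  ],
)

```text
time: 0.93
eef_pos: [0.27, -0.5357, 0.2306]
eef_rot: [-1.57, 0.0, 0.124]
ft_force: [0.3, -0.1, 0.3]
finger_gap: 0.0855
```

```bash
python3 - <<'E'
from h import *
o=get_obs();print(o)
print(tool(np.array([.474,-.2895,.2])-o["eef_pos"],o["eef_rot"][2]))
c=[atz("top",(225+x/5-.4,170+y/5-.4),.04) for x,y in((36,90),(630,28),(652,215),(55,282))]
for a,b in((0,1),(3,2)):
    d=c[b]-c[a];print(np.arctan2(d[0],-d[1]))
for a,b in((0,3),(1,2)):
    d=c[a]-c[b];print(np.arctan2(d[1],d[0]))
E
```

```text
{'time': 0.9333, 'qpos': array([-1.16069115e+00,  9.15692566e-02,  1.23141774e+00,  1.21640385e-05,
        1.81976324e+00, -1.28449422e+00]), 'qvel': array([ 1.50855575e-03, -5.96808771e-04,  9.99971764e-04, -1.33961347e-03,
        1.26625282e-03, -1.45436446e+00]), 'joint_efforts': array([ 1.86931475e-04, -4.58635318e+01, -4.18059933e+01, -1.81120172e-04,
        7.21076183e-03,  1.94516569e+00]), 'eef_pos': array([ 0.26996262, -0.53566569,  0.23058863]), 'eef_rot': array([-1.56968254e+00,  3.15594442e-04,  1.23806235e-01]), 'ft_force': array([ 0.31533944, -0.10534716,  0.32788398]), 'wrist_torque': array([-0.01657239,  0.00825695, -0.02384517]), 'finger_gap': 0.0855015159959085}
[0.23287468 0.03058863 0.21908487]
0.12173553046322921
0.1254223857866994
0.12062432417568211
0.11594236232153296
```

>>> apply_moves(
  grip=[100, 100, 100, 100, 100, 100, 100, 100, 100, 100],
  slide=[
    [0.026, 0.003, 0.0243],
    [0.026, 0.003, 0.0243],
    [0.026, 0.003, 0.0243],
    [0.026, 0.003, 0.0243],
    [0.026, 0.003, 0.0243],
    [0.026, 0.003, 0.0243],
    [0.026, 0.003, 0.0243],
    [0.026, 0.003, 0.0243],
    [0.0249, 0.006, 0.0247],
    [0, 0, 0],
  ],
  turn=[
    [0, 0, 0],
    [0, 0, 0],
    [0, 0, 0],
    [0, 0, 0],
    [0, 0, 0],
    [0, 0, 0],
    [0, 0, 0],
    [0, 0, 0],
    [0, 0, 0],
    [0, 0, 0],
  ],
)

```text
time: 1.77
eef_pos: [0.4783, -0.2857, 0.1994]
eef_rot: [-1.567, 0.0, 0.124]
ft_force: [0.1, 0.3, -0.2]
finger_gap: 0.0857
```

```bash
python3 - <<'E'
from h import *
o=get_obs();print(o["eef_pos"],o["eef_rot"])
print(tool(np.array([.474,-.2895,.053])-o["eef_pos"],o["eef_rot"][2]))
shot("scene","s1")
E
```

```text
[ 0.47830828 -0.28572534  0.19938485] [-1.56677759e+00  9.47255342e-05  1.23874152e-01]
[-0.00474166  0.14638485 -0.00321342]
```

View pics/s1.png

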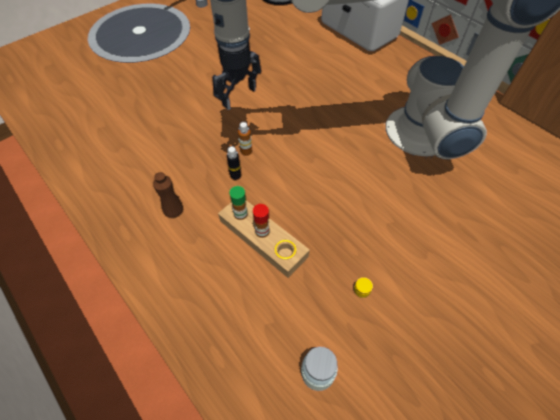

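>>> apply_moves(
  grip=[100, 100, 100, 100, 100, 100, 100, 100, 100, 100],
  slide=[
    [0, 0.01, 0],
    [0, 0.01, 0],
    [0, 0.01, 0],
    [0, 0.01, 0],
    [0, 0.01, 0],
    [0, 0.01, 0],
    [0, 0, 0],
    [0, 0, 0],
    [0, 0, 0],
    [0, 0, 0],
  ],
  turn=[
    [0, 0, 0],
    [0, 0, 0],
    [0, 0, 0],
    [0, 0, 0],
    [0, 0, 0],
    [0, 0, 0],
    [0, 0, 0],
    [0, 0, 0],
    [0, 0, 0],
    [0, 0, 0],
  ],
)

```text
time: 2.65
eef_pos: [0.4759, -0.2911, 0.1422]
eef_rot: [-1.572, -0.001, 0.118]
ft_force: [-0.4, -0.4, -0.1]
finger_gap: 0.0855
```

```bash
python3 - <<'E'
from h import *
o=get_obs();print(o["eef_pos"],o["eef_rot"])
print(tool(np.array([.474,-.2895,.053])-o["eef_pos"],o["eef_rot"][2]))
E
```

```text
[ 0.47590324 -0.29111868  0.14219268] [-1.57176421e+00 -1.10515562e-03  1.17739220e-01]
[-0.00169992  0.08919268  0.00183105]
```

>>> apply_moves(
  grip=[100, 100, 100, 100, 100, 100, 100, 100, 100, 100],
  slide=[
    [-0.001, 0.013, 0.001],
    [0, 0.013, 0],
    [0, 0.013, 0],
    [0, 0.013, 0],
    [0, 0.013, 0],
    [0, 0.012, 0],
    [0, 0.008, 0],
    [0, 0.004, 0],
    [0, 0, 0],
    [0, 0, 0],
  ],
  turn=[
    [0, 0, 0],
    [0, 0, 0],
    [0, 0, 0],
    [0, 0, 0],
    [0, 0, 0],
    [0, 0, 0],
    [0, 0, 0],
    [0, 0, 0],
    [0, 0, 0],
    [0, 0, 0],
  ],
)

```text
time: 3.48
eef_pos: [0.4746, -0.2901, 0.0525]
eef_rot: [-1.571, -0.0, 0.118]
ft_force: [-0.5, 0.6, 0.6]
finger_gap: 0.0854
```

```bash
python3 - <<'E'
from h import *
o=get_obs();print(o["eef_pos"],o["eef_rot"])
a=crop(shot("scene","s2"),190,40,100,140,4);b=crop(shot("top","t2"),370,190,100,140,4)
cv2.imwrite("pics/c4.png",np.hstack([a,b]))
E
```

```text
[ 0.47461443 -0.29009636  0.05247943] [-1.57094467e+00 -2.28171568e-04  1.17768250e-01]
```

View pics/c4.png

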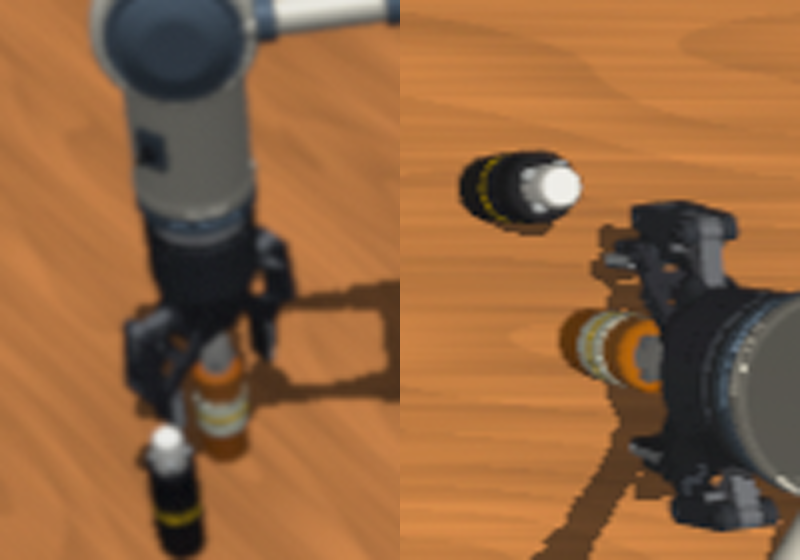

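The open jaws straddle the vial, and the black look-alike is clear. Closing.

>>> apply_moves(
  grip=[0, 0, 0, 0, 0, 0, 0, 0, 0, 0],
  slide=[
    [0, 0, 0],
    [0, 0, 0],
    [0, 0, 0],
    [0, 0, 0],
    [0, 0, 0],
    [0, 0, 0],
    [0, 0, 0],
    [0, 0, 0],
    [0, 0, 0],
    [0, 0, 0],
  ],
  turn=[
    [0, 0, 0],
    [0, 0, 0],
    [0, 0, 0],
    [0, 0, 0],
    [0, 0, 0],
    [0, 0, 0],
    [0, 0, 0],
    [0, 0, 0],
    [0, 0, 0],
    [0, 0, 0],
  ],
)

```text
time: 4.42
eef_pos: [0.4746, -0.2902, 0.0528]
eef_rot: [-1.571, -0.0, 0.118]
ft_force: [-1.8, -1.0, 4.7]
finger_gap: 0.0347
```

>>> apply_moves(
  grip=[0, 0, 0, 0, 0, 0, 0, 0, 0, 0],
  slide=[
    [0, -0.002, 0],
    [0, -0.008, 0],
    [0, -0.015, 0],
    [0, -0.015, 0],
    [0, -0.015, 0],
    [0, -0.015, 0],
    [0, -0.015, 0],
    [0, -0.01, 0],
    [0, -0.005, 0],
    [0, 0, 0],
  ],
  turn=[
    [0, 0, 0],
    [0, 0, 0],
    [0, 0, 0],
    [0, 0, 0],
    [0, 0, 0],
    [0, 0, 0],
    [0, 0, 0],
    [0, 0, 0],
    [0, 0, 0],
    [0, 0, 0],
  ],
)

```text
time: 5.25
eef_pos: [0.4749, -0.2902, 0.1535]
eef_rot: [-1.572, -0.001, 0.118]
ft_force: [-0.1, 0.3, -1.8]
finger_gap: 0.0342
```

```bash
python3 - <<'E'
from h import *
o=get_obs();print(o["eef_pos"],o["eef_rot"],o["finger_gap"])
print(tool(np.array([.6193,.0614,.16])-o["eef_pos"],o["eef_rot"][2]))
a=crop(shot("scene","s3"),190,10,100,140,4);b=crop(shot("top","t3"),370,190,100,140,4)
cv2.imwrite("pics/c5.png",np.hstack([a,b]))
E
```

```text
[ 0.47491483 -0.29023466  0.15352026] [-1.57200873e+00 -1.47132456e-03  1.17810232e-01] 0.034213905727290474
[ 0.18471475 -0.00647974  0.33222654]
```

View pics/c5.png

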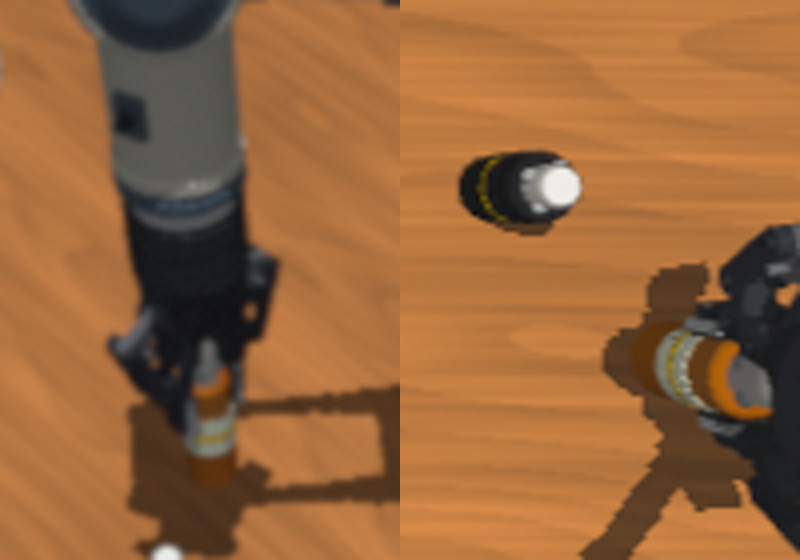

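>>> apply_moves(
  grip=[0, 0, 0, 0, 0, 0, 0, 0, 0, 0],
  slide=[
    [0, -0.017, 0],
    [0, -0.017, 0],
    [0, -0.017, 0.01],
    [0, 0, 0.02],
    [0.01, 0, 0.03],
    [0.015, 0, 0.03],
    [0.015, 0, 0.03],
    [0.015, 0, 0.03],
    [0.015, 0, 0.03],
    [0.015, 0, 0.03],
  ],
  turn=[
    [0, 0, 0],
    [0, 0, 0],
    [0, 0, 0],
    [0, 0, 0],
    [0, 0, 0],
    [0, 0, 0],
    [0, 0, 0],
    [0, 0, 0],
    [0, 0, 0],
    [0, 0, 0],
  ],
)

```text
time: 6.18
eef_pos: [0.534, -0.0698, 0.2018]
eef_rot: [-1.57, 0.002, 0.118]
ft_force: [1.2, -0.6, -0.7]
finger_gap: 0.0344
```

>>> apply_moves(
  grip=[0, 0, 0, 0, 0, 0, 0, 0, 0, 0],
  slide=[
    [0.018, 0, 0.024],
    [0.018, 0, 0.024],
    [0.018, 0, 0.022],
    [0.016, 0, 0.02],
    [0.012, 0, 0.015],
    [0.008, 0, 0.01],
    [0.005, 0, 0.006],
    [0, 0, 0],
    [0, 0, 0],
    [0, 0, 0],
  ],
  turn=[
    [0, 0, 0],
    [0, 0, 0],
    [0, 0, 0],
    [0, 0, 0],
    [0, 0, 0],
    [0, 0, 0],
    [0, 0, 0],
    [0, 0, 0],
    [0, 0, 0],
    [0, 0, 0],
  ],
)

```text
time: 7.02
eef_pos: [0.614, 0.0588, 0.2032]
eef_rot: [-1.571, 0.0, 0.117]
ft_force: [-0.5, -0.8, -0.1]
finger_gap: 0.0346
```

```bash
python3 - <<'E'
from h import *
o=get_obs();print(o["eef_pos"],o["eef_rot"],o["finger_gap"])
print(tool(np.array([.6193,.0614,.105])-o["eef_pos"],o["eef_rot"][2]))
E
```

```text
[0.614016   0.05879151 0.20324265] [-1.57123253e+00  4.11185824e-04  1.16654838e-01] 0.034635084141813724
[0.00555169 0.09824265 0.00197576]
```

>>> apply_moves(
  grip=[0, 0, 0, 0, 0, 0, 0, 0, 0, 0],
  slide=[
    [0.003, 0.01, 0.001],
    [0.0025, 0.015, 0.001],
    [0, 0.015, 0],
    [0, 0.015, 0],
    [0, 0.015, 0],
    [0, 0.012, 0],
    [0, 0.01, 0],
    [0, 0.006, 0],
    [0, 0, 0],
    [0, 0, 0],
  ],
  turn=[
    [0, 0, 0],
    [0, 0, 0],
    [0, 0, 0],
    [0, 0, 0],
    [0, 0, 0],
    [0, 0, 0],
    [0, 0, 0],
    [0, 0, 0],
    [0, 0, 0],
    [0, 0, 0],
  ],
)

```text
time: 7.85
eef_pos: [0.6196, 0.0624, 0.1054]
eef_rot: [-1.571, -0.0, 0.118]
ft_force: [-0.3, 0.5, -1.6]
finger_gap: 0.0347
```

```bash
python3 - <<'E'
from h import *
o=get_obs();print(o["eef_pos"],o["eef_rot"],o["finger_gap"])
p=o["eef_pos"]
s=shot("scene","s4");t=shot("top","t4")
a=crop(s,240,190,80,90,6);b=crop(t,225,165,50,60,6)
zb=p[2]-.0525
for n,im,off in(("scene",a,(240,190)),):
    circ(im,n,p[0],p[1],zb,.018,(255,0,255),6,np.array(off))
    circ(im,n,p[0],p[1],zb+.09,.018,(255,0,255),6,np.array(off))
    circ(im,n,.6193,.0614,.04,.028,(255,255,0),6,np.array(off))
cv2.imwrite("pics/c6.png",a);cv2.imwrite("pics/c7.png",crop(t,215,155,90,80,6))
E
```

```text
[0.61960233 0.06235327 0.10540108] [-1.57080061e+00 -7.11398457e-05  1.17550666e-01] 0.03470398184586204
```

View pics/c6.png

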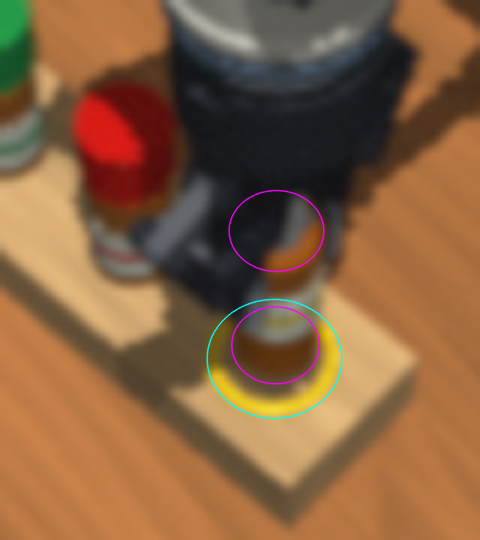

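View pics/c7.png

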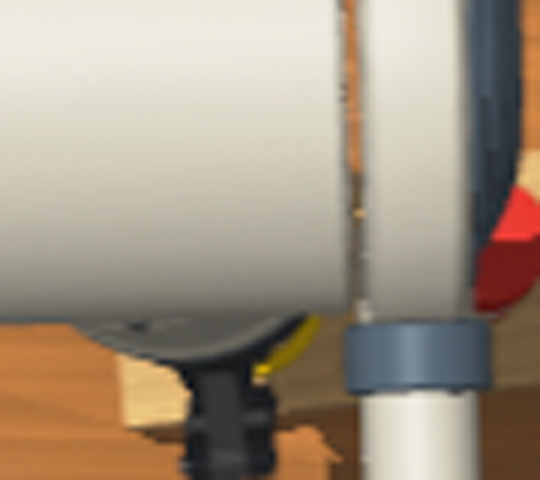

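>>> apply_moves(
  grip=[0, 0, 0, 0, 0, 0, 0, 0, 0, 0],
  slide=[
    [0, 0.002, -0.001],
    [0, 0.003, 0],
    [0, 0.003, 0],
    [0, 0.002, 0],
    [0, 0.0015, 0],
    [0, 0.0015, 0],
    [0, 0.0015, 0],
    [0, 0.0015, 0],
    [0, 0, 0],
    [0, 0, 0],
  ],
  turn=[
    [0, 0, 0],
    [0, 0, 0],
    [0, 0, 0],
    [0, 0, 0],
    [0, 0, 0],
    [0, 0, 0],
    [0, 0, 0],
    [0, 0, 0],
    [0, 0, 0],
    [0, 0, 0],
  ],
)

```text
time: 8.78
eef_pos: [0.6197, 0.0615, 0.0892]
eef_rot: [-1.571, 0.0, 0.118]
ft_force: [-0.7, 0.6, -0.9]
finger_gap: 0.0345
```

```bash
python3 - <<'E'
from h import *
o=get_obs();print(o["eef_pos"],o["eef_rot"],o["finger_gap"],o["ft_force"],o["wrist_torque"])
E
```

```text
[0.61968848 0.06147265 0.08920644] [-1.57081990e+00  4.08639701e-05  1.17701426e-01] 0.03451465309878235 [-0.70964519  0.63682611 -0.93083052] [-0.03370575  0.0176755   0.07058379]
```

>>> apply_moves(
  grip=[0, 0, 0, 0, 0, 0, 0, 0, 0, 0],
  slide=[
    [0, 0.002, 0],
    [0, 0.0025, 0],
    [0, 0.0025, 0],
    [0, 0.0025, 0],
    [0, 0.0025, 0],
    [0, 0.0025, 0],
    [0, 0.0025, 0],
    [0, 0.0025, 0],
    [0, 0.0025, 0],
    [0, 0, 0],
  ],
  turn=[
    [0, 0, 0],
    [0, 0, 0],
    [0, 0, 0],
    [0, 0, 0],
    [0, 0, 0],
    [0, 0, 0],
    [0, 0, 0],
    [0, 0, 0],
    [0, 0, 0],
    [0, 0, 0],
  ],
)

```text
time: 9.62
eef_pos: [0.6196, 0.0614, 0.0666]
eef_rot: [-1.571, 0.0, 0.118]
ft_force: [0.1, -0.3, -1.4]
finger_gap: 0.0342
```

```bash
python3 - <<'E'
from h import *
o=get_obs();print(o["eef_pos"],o["eef_rot"],o["finger_gap"],o["ft_force"],o["wrist_torque"])
E
```

```text
[0.61961914 0.06140731 0.06658699] [-1.57090505e+00  3.57775167e-04  1.17660175e-01] 0.03416834304559554 [ 0.05208041 -0.28461925 -1.37273676] [-0.10628596 -0.22297297  0.00693031]
```

4 mm to go; feel for the floor.

>>> apply_moves(
  grip=[0, 0, 0, 0, 0, 0, 0, 0, 0, 0],
  slide=[
    [0, 0.001, 0],
    [0, 0.001, 0],
    [0, 0.001, 0],
    [0, 0.0005, 0],
    [0, 0.0005, 0],
    [0, 0.0005, 0],
    [0, 0, 0],
    [0, 0, 0],
    [0, 0, 0],
    [0, 0, 0],
  ],
  turn=[
    [0, 0, 0],
    [0, 0, 0],
    [0, 0, 0],
    [0, 0, 0],
    [0, 0, 0],
    [0, 0, 0],
    [0, 0, 0],
    [0, 0, 0],
    [0, 0, 0],
    [0, 0, 0],
  ],
)

```text
time: 10.45
eef_pos: [0.6197, 0.0615, 0.0629]
eef_rot: [-1.571, -0.0, 0.118]
ft_force: [0.6, 0.5, 0.3]
finger_gap: 0.0346
```

```bash
python3 - <<'E'
from h import *
o=get_obs();print(o["eef_pos"],o["eef_rot"],o["finger_gap"],o["ft_force"],o["wrist_torque"])
E
```

```text
[0.6197164  0.06149654 0.06286115] [-1.57078013e+00 -1.21305071e-04  1.17760558e-01] 0.03464531318185469 [0.5834256  0.4866519  0.26346241] [-0.0399116  -0.00922938  0.02551438]
```

>>> apply_moves(
  grip=[0, 0, 0, 0, 100, 100, 100, 100, 100, 100],
  slide=[
    [0, 0.0005, 0],
    [0, 0.0003, 0],
    [0, 0, 0],
    [0, 0, 0],
    [0, 0, 0],
    [0, 0, 0],
    [0, 0, 0],
    [0, 0, 0],
    [0, 0, 0],
    [0, 0, 0],
  ],
  turn=[
    [0, 0, 0],
    [0, 0, 0],
    [0, 0, 0],
    [0, 0, 0],
    [0, 0, 0],
    [0, 0, 0],
    [0, 0, 0],
    [0, 0, 0],
    [0, 0, 0],
    [0, 0, 0],
  ],
)

```text
time: 11.28
eef_pos: [0.6196, 0.0615, 0.0617]
eef_rot: [-1.571, 0.0, 0.118]
ft_force: [-0.0, 0.4, -0.4]
finger_gap: 0.0855
```

>>> apply_moves(
  grip=[100, 100, 100, 100, 100, 100, 100, 100, 100, 100],
  slide=[
    [0, 0, 0],
    [0, -0.01, 0],
    [0, -0.015, 0],
    [0, -0.015, 0],
    [0, -0.015, 0],
    [0, -0.015, 0],
    [0, -0.015, 0],
    [0, -0.015, 0],
    [0, -0.015, 0],
    [0, -0.01, 0],
  ],
  turn=[
    [0, 0, 0],
    [0, 0, 0],
    [0, 0, 0],
    [0, 0, 0],
    [0, 0, 0],
    [0, 0, 0],
    [0, 0, 0],
    [0, 0, 0],
    [0, 0, 0],
    [0, 0, 0],
  ],
)

```text
time: 12.12
eef_pos: [0.6201, 0.0615, 0.1899]
eef_rot: [-1.571, -0.003, 0.118]
ft_force: [-0.1, 0.5, 0.2]
finger_gap: 0.0856
```

```bash
python3 - <<'E'
from h import *
o=get_obs();print(o["eef_pos"],o["eef_rot"],o["finger_gap"],o["ft_force"])
print(tool(np.array([.5375,.2535,.1])-o["eef_pos"],o["eef_rot"][2]))
E
```

```text
[0.62009638 0.06153232 0.18985036] [-1.57101648 -0.00280846  0.11778946] 0.08560872902624612 [-0.0981163   0.48686354  0.16618317]
[-0.05946454  0.08985036  0.200344  ]
```

>>> apply_moves(
  grip=[100, 100, 100, 100, 100, 100, 100, 100, 100, 100],
  slide=[
    [-0.005, 0, 0.015],
    [-0.01, 0, 0.03],
    [-0.01, 0.005, 0.03],
    [-0.01, 0.005, 0.03],
    [-0.01, 0.01, 0.03],
    [-0.007, 0.02, 0.03],
    [-0.005, 0.02, 0.02],
    [-0.0025, 0.015, 0.01],
    [0, 0.01, 0.0053],
    [0, 0.005, 0],
  ],
  turn=[
    [0, 0, 0],
    [0, 0, 0],
    [0, 0, 0],
    [0, 0, 0],
    [0, 0, 0],
    [0, 0, 0],
    [0, 0, 0],
    [0, 0, 0],
    [0, 0, 0],
    [0, 0, 0],
  ],
)

```text
time: 12.95
eef_pos: [0.5354, 0.2545, 0.0946]
eef_rot: [-1.571, 0.003, 0.12]
ft_force: [-0.8, 0.4, -0.7]
finger_gap: 0.0853
```

```bash
python3 - <<'E'
from h import *
s=shot("scene","s5");t=shot("top","t5")
o=get_obs();print(o["eef_pos"],o["eef_rot"],o["finger_gap"],o["ft_force"])
print(tool(np.array([.5375,.2535,.006])-o["eef_pos"],o["eef_rot"][2]))
cv2.imwrite("pics/c8.png",np.hstack([crop(s,240,190,65,90,6),crop(t,225,165,65,90,6)]))
E
```

```text
[0.53658292 0.25303316 0.09590685] [-1.57164436  0.00186059  0.11783403] 0.08541994606300798 [-0.13950452  0.01696133  0.76757936]
[0.0009656  0.08990685 0.00035578]
```

View pics/c8.png

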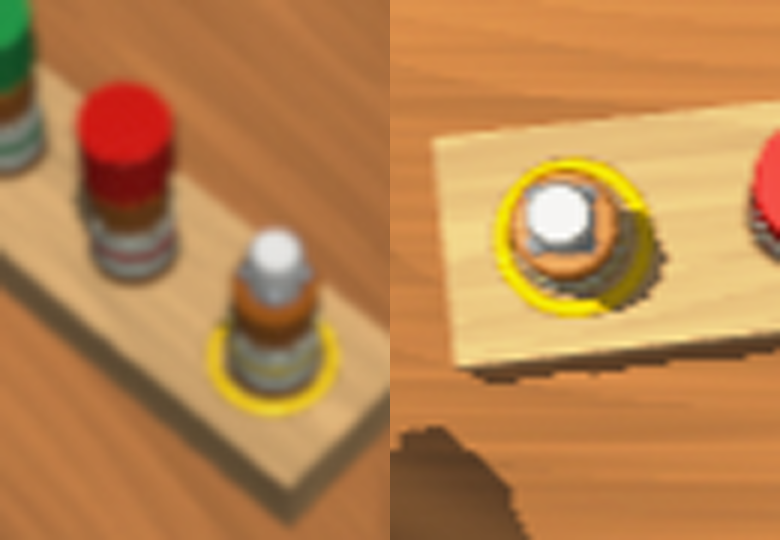

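View pics/s5.png

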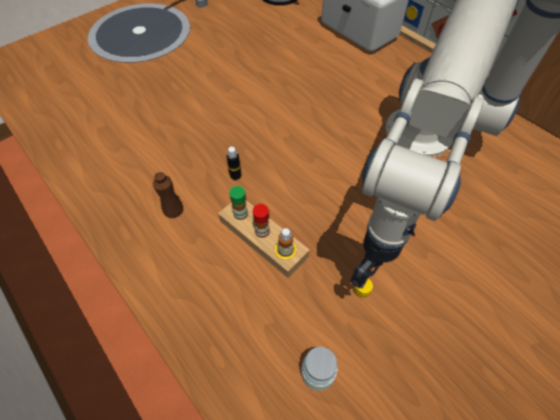

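>>> apply_moves(
  grip=[100, 100, 100, 100, 100, 100, 100, 100, 100, 100],
  slide=[
    [0.0005, 0.01, 0],
    [0, 0.014, 0],
    [0, 0.014, 0],
    [0, 0.014, 0],
    [0, 0.014, 0],
    [0, 0.01, 0],
    [0, 0.007, 0],
    [0, 0.0045, 0],
    [0, 0, 0],
    [0, 0, 0],
  ],
  turn=[
    [0, 0, 0],
    [0, 0, 0],
    [0, 0, 0],
    [0, 0, 0],
    [0, 0, 0],
    [0, 0, 0],
    [0, 0, 0],
    [0, 0, 0],
    [0, 0, 0],
    [0, 0, 0],
  ],
)

```text
time: 13.88
eef_pos: [0.5377, 0.2536, 0.0097]
eef_rot: [-1.571, -0.0, 0.118]
ft_force: [-0.1, -0.3, 0.2]
finger_gap: 0.0855
```

```bash
python3 - <<'E'
from h import *
o=get_obs();print(o["eef_pos"],o["eef_rot"],o["finger_gap"],o["ft_force"])
print(tool(np.array([.5375,.2535,.006])-o["eef_pos"],o["eef_rot"][2]))
print(atz("top",(252.4,200.4),.126),atz("scene",(285.25,231.25),.126))
s=shot("scene","s6");cv2.imwrite("pics/c9.png",crop(s,330,240,70,70,7))
E
```

```text
[0.53772042 0.25356655 0.00969754] [-1.57071098e+00 -2.81933643e-04  1.17797017e-01] 0.08548714046213332 [-0.11080746 -0.33484604  0.15754165]
[-2.26717573e-04  3.69753971e-03 -4.01824570e-05]
[0.61841133 0.06212647 0.126     ] [0.61926873 0.06092334 0.126     ]
```

View pics/c9.png

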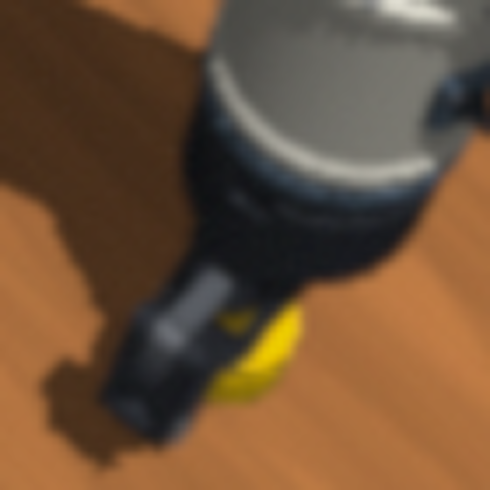

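>>> apply_moves(
  grip=[100, 100, 100, 0, 0, 0, 0, 0, 0, 0],
  slide=[
    [0, 0.002, 0],
    [0, 0.002, 0],
    [0, 0, 0],
    [0, 0, 0],
    [0, 0, 0],
    [0, 0, 0],
    [0, 0, 0],
    [0, 0, 0],
    [0, 0, 0],
    [0, 0, 0],
  ],
  turn=[
    [0, 0, 0],
    [0, 0, 0],
    [0, 0, 0],
    [0, 0, 0],
    [0, 0, 0],
    [0, 0, 0],
    [0, 0, 0],
    [0, 0, 0],
    [0, 0, 0],
    [0, 0, 0],
  ],
)

```text
time: 14.77
eef_pos: [0.5378, 0.2536, 0.0059]
eef_rot: [-1.571, -0.001, 0.118]
ft_force: [0.3, -0.0, 2.7]
finger_gap: 0.0385
```

>>> apply_moves(
  grip=[0, 0, 0, 0, 0, 0, 0, 0, 0, 0],
  slide=[
    [0, 0, 0],
    [0, 0, 0],
    [0, 0, 0],
    [0, 0, 0],
    [0, -0.005, 0],
    [0, -0.01, 0],
    [0, -0.015, 0],
    [0, -0.01, 0],
    [0, -0.01, 0],
    [0, 0, 0],
  ],
  turn=[
    [0, 0, 0],
    [0, 0, 0],
    [0, 0, 0],
    [0, 0, 0],
    [0, 0, 0],
    [0, 0, 0],
    [0, 0, 0],
    [0, 0, 0],
    [0, 0, 0],
    [0, 0, 0],
  ],
)

```text
time: 15.6
eef_pos: [0.5389, 0.254, 0.0587]
eef_rot: [-1.57, -0.004, 0.118]
ft_force: [0.3, -0.6, 0.7]
finger_gap: 0.0388
```

```bash
python3 - <<'E'
from h import *
o=get_obs();print(o["eef_pos"],o["eef_rot"],o["finger_gap"],o["ft_force"])
s=shot("scene","s7");t=shot("top","t7");cv2.imwrite("pics/c10.png",np.hstack([crop(s,325,220,65,90,6),crop(t,125,205,65,90,6)]))
E
```

```text
[0.53886033 0.25401935 0.05873358] [-1.56961375 -0.00430282  0.11774558] 0.03882157180915634 [ 0.27095273 -0.61437788  0.66218109]
```

View pics/c10.png

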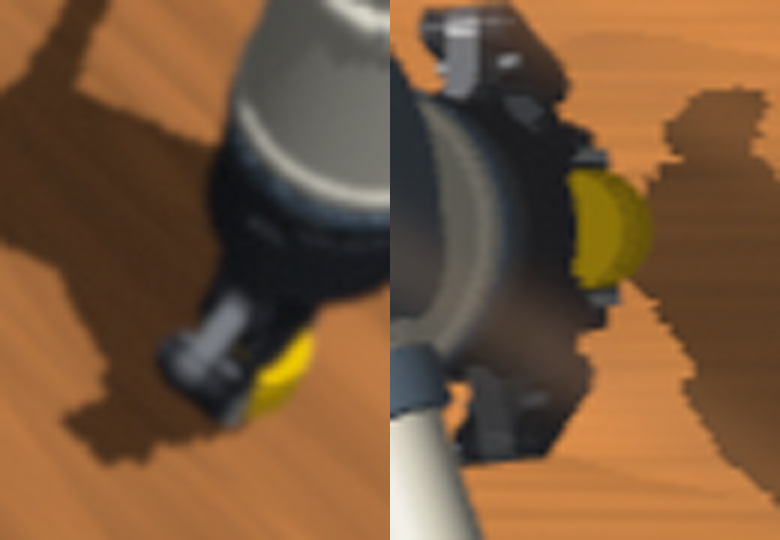

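>>> apply_moves(
  grip=[0, 0, 0, 0, 0, 0, 0, 0, 0, 0],
  slide=[
    [0, -0.015, 0],
    [0, -0.025, 0],
    [0, -0.03, 0],
    [0, -0.025, 0],
    [0.005, -0.012, -0.01],
    [0.008, 0, -0.02],
    [0.01, 0, -0.025],
    [0.01, 0, -0.025],
    [0.01, 0, -0.025],
    [0.008, 0, -0.025],
  ],
  turn=[
    [0, 0, 0],
    [0, 0, 0],
    [0, 0, 0],
    [0, 0, 0],
    [0, 0, 0],
    [0, 0, 0],
    [0, 0, 0],
    [0, 0, 0],
    [0, 0, 0],
    [0, 0, 0],
  ],
)

```text
time: 16.53
eef_pos: [0.6039, 0.1283, 0.1605]
eef_rot: [-1.571, 0.002, 0.118]
ft_force: [-0.4, -0.0, -0.1]
finger_gap: 0.0384
```

>>> apply_moves(
  grip=[0, 0, 0, 0, 0, 0, 0, 0, 0, 0],
  slide=[
    [0.005, 0, -0.02],
    [0.002, 0, -0.014],
    [0, 0, -0.008],
    [0, 0, -0.003],
    [0, 0, 0],
    [0, 0, 0],
    [0, 0, 0],
    [0, 0, 0],
    [0, 0, 0],
    [0, 0, 0],
  ],
  turn=[
    [0, 0, 0],
    [0, 0, 0],
    [0, 0, 0],
    [0, 0, 0],
    [0, 0, 0],
    [0, 0, 0],
    [0, 0, 0],
    [0, 0, 0],
    [0, 0, 0],
    [0, 0, 0],
  ],
)

```text
time: 17.37
eef_pos: [0.6156, 0.0871, 0.1626]
eef_rot: [-1.571, -0.0, 0.119]
ft_force: [-0.1, -0.7, 0.1]
finger_gap: 0.0392
```

```bash
python3 - <<'E'
from h import *
o=get_obs();print(o["eef_pos"],o["eef_rot"],o["finger_gap"],o["ft_force"])
print(tool(np.array([.6195,.0615,.141])-o["eef_pos"],o["eef_rot"][2]))
E
```

```text
[0.61563396 0.0870994  0.16261587] [-1.57073468e+00 -2.49369686e-04  1.18632621e-01] 0.03919841913153346 [-0.05187212 -0.69233044  0.05937371]
[ 0.00080906  0.02161587 -0.02587704]
```

>>> apply_moves(
  grip=[0, 0, 0, 0, 0, 0, 0, 0, 0, 0],
  slide=[
    [0.0008, 0, -0.008],
    [0, 0, -0.01],
    [0, 0.005, -0.006],
    [0, 0.005, -0.002],
    [0, 0.005, 0],
    [0, 0.003, 0],
    [0, 0.002, 0],
    [0, 0, 0],
    [0, 0, 0],
    [0, 0, 0],
  ],
  turn=[
    [0, 0, 0],
    [0, 0, 0],
    [0, 0, 0],
    [0, 0, 0],
    [0, 0, 0],
    [0, 0, 0],
    [0, 0, 0],
    [0, 0, 0],
    [0, 0, 0],
    [0, 0, 0],
  ],
)

```text
time: 18.2
eef_pos: [0.6196, 0.061, 0.1428]
eef_rot: [-1.571, -0.0, 0.118]
ft_force: [-0.3, -0.2, 0.8]
finger_gap: 0.0387
```

```bash
python3 - <<'E'
from h import *
o=get_obs();p=o["eef_pos"];print(p,o["eef_rot"],o["finger_gap"],o["ft_force"])
s=shot("scene","s8");a=crop(s,245,170,80,90,6);b=a.copy()
O=np.array((245,170))
circ(b,"scene",p[0],p[1],p[2]-.006,.02,(255,0,255),6,O)
circ(b,"scene",p[0],p[1],p[2]+.028,.02,(255,0,255),6,O)
circ(b,"scene",.6195,.0615,.126,.011,(255,255,0),6,O)
circ(b,"scene",.6195,.0615,.1,.018,(255,255,0),6,O)
cv2.imwrite("pics/c11.png",np.hstack([a,b])[:,:800] if 0 else cv2.resize(np.hstack([a,b]),(800,450)))
E
```

```text
[0.61964641 0.06100162 0.14277063] [-1.57081027e+00 -4.40618335e-04  1.18084388e-01] 0.03873952746668564 [-0.28471396 -0.21913804  0.77528875]
```

View pics/c11.png

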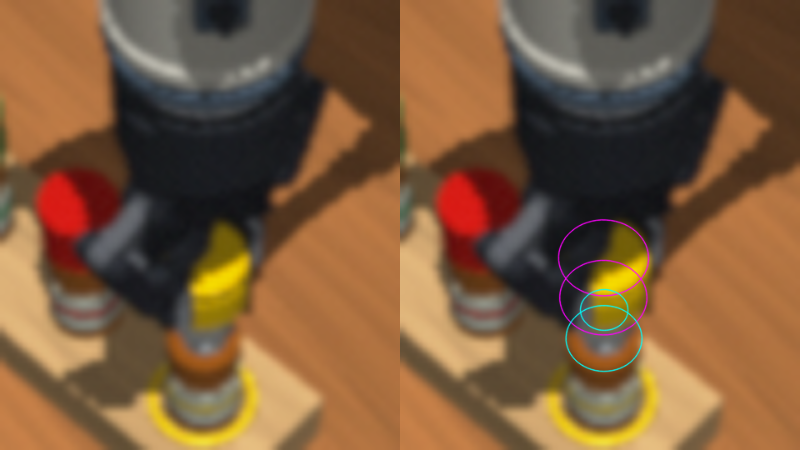

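>>> apply_moves(
  grip=[0, 0, 0, 0, 0, 0, 0, 0, 0, 0],
  slide=[
    [0, 0.003, 0.0005],
    [0, 0.003, 0],
    [0, 0.003, 0],
    [0, 0.0015, 0],
    [0, 0.0015, 0],
    [0, 0.001, 0],
    [0, 0.001, 0],
    [0, 0.001, 0],
    [0, 0, 0],
    [0, 0, 0],
  ],
  turn=[
    [0, 0, 0],
    [0, 0, 0],
    [0, 0, 0],
    [0, 0, 0],
    [0, 0, 0],
    [0, 0, 0],
    [0, 0, 0],
    [0, 0, 0],
    [0, 0, 0],
    [0, 0, 0],
  ],
)

```text
time: 19.08
eef_pos: [0.6195, 0.0613, 0.1275]
eef_rot: [-1.571, 0.0, 0.118]
ft_force: [-0.2, 0.6, 0.5]
finger_gap: 0.0384
```

```bash
python3 - <<'E'
from h import *
o=get_obs();p=o["eef_pos"];print(p,o["eef_rot"],o["finger_gap"],o["ft_force"],o["wrist_torque"])
E
```

```text
[0.61951231 0.06125748 0.12749272] [-1.57077566e+00  4.18026141e-06  1.17771550e-01] 0.038428928354822325 [-0.23352434  0.63810582  0.53274508] [0.04322735 0.01045801 0.02403392]
```

>>> apply_moves(
  grip=[0, 0, 0, 0, 0, 0, 0, 0, 0, 0],
  slide=[
    [0, 0.002, 0],
    [0, 0.002, 0],
    [0, 0.002, 0],
    [0, 0.001, 0],
    [0, 0.001, 0],
    [0, 0.001, 0],
    [0, 0, 0],
    [0, 0, 0],
    [0, 0, 0],
    [0, 0, 0],
  ],
  turn=[
    [0, 0, 0],
    [0, 0, 0],
    [0, 0, 0],
    [0, 0, 0],
    [0, 0, 0],
    [0, 0, 0],
    [0, 0, 0],
    [0, 0, 0],
    [0, 0, 0],
    [0, 0, 0],
  ],
)

```text
time: 19.92
eef_pos: [0.6196, 0.0613, 0.1186]
eef_rot: [-1.571, -0.0, 0.118]
ft_force: [-0.8, 0.6, 0.8]
finger_gap: 0.0383
```

```bash
python3 - <<'E'
from h import *
o=get_obs();p=o["eef_pos"];print(p,o["eef_rot"],o["finger_gap"],o["ft_force"],o["wrist_torque"])
s=shot("scene","s9");cv2.imwrite("pics/c12.png",crop(s,245,180,80,80,6))
E
```

```text
[0.6195752  0.06129456 0.11862652] [-1.57078046e+00 -2.40362045e-04  1.17753737e-01] 0.03831792878241285 [-0.79004291  0.55936745  0.76807762] [ 0.00352551  0.0088655  -0.01217241]
```

View pics/c12.png

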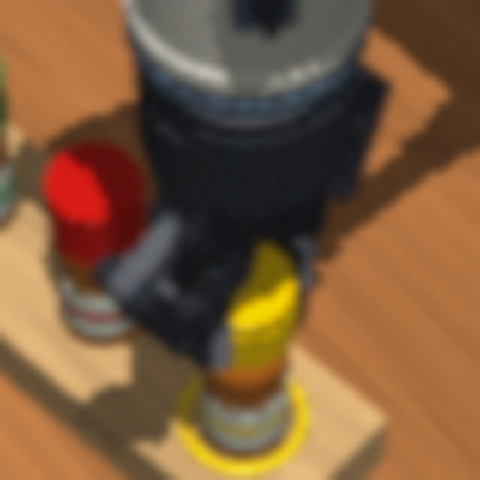

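The cap encloses the neck without contact force. Now pressing in small steps.

>>> apply_moves(
  grip=[0, 0, 0, 0, 0, 0, 0, 0, 0, 0],
  slide=[
    [0, 0.0005, 0],
    [0, 0.0005, 0],
    [0, 0.0005, 0],
    [0, 0.0005, 0],
    [0, 0, 0],
    [0, 0, 0],
    [0, 0, 0],
    [0, 0, 0],
    [0, 0, 0],
    [0, 0, 0],
  ],
  turn=[
    [0, 0, 0],
    [0, 0, 0],
    [0, 0, 0],
    [0, 0, 0],
    [0, 0, 0],
    [0, 0, 0],
    [0, 0, 0],
    [0, 0, 0],
    [0, 0, 0],
    [0, 0, 0],
  ],
)

```text
time: 20.8
eef_pos: [0.6198, 0.0613, 0.1174]
eef_rot: [-1.571, -0.001, 0.118]
ft_force: [-1.7, -0.2, 6.4]
finger_gap: 0.0383
```

>>> apply_moves(
  grip=[0, 0, 0, 0, 0, 0, 0, 0, 0, 0],
  slide=[
    [0, 0.0005, 0],
    [0, 0.0005, 0],
    [0, 0, 0],
    [0, 0, 0],
    [0, 0, 0],
    [0, 0, 0],
    [0, 0, 0],
    [0, 0, 0],
    [0, 0, 0],
    [0, 0, 0],
  ],
  turn=[
    [0, 0, 0],
    [0, 0, 0],
    [0, 0, 0],
    [0, 0, 0],
    [0, 0, 0],
    [0, 0, 0],
    [0, 0, 0],
    [0, 0, 0],
    [0, 0, 0],
    [0, 0, 0],
  ],
)

```text
time: 21.63
eef_pos: [0.62, 0.0613, 0.1171]
eef_rot: [-1.571, -0.002, 0.118]
ft_force: [-0.5, -0.8, 8.0]
finger_gap: 0.0385
```

>>> apply_moves(
  grip=[0, 0, 0, 0, 0, 0, 0, 0, 0, 0],
  slide=[
    [0, 0.0005, 0],
    [0, 0, 0],
    [0, 0.0005, 0],
    [0, 0, 0],
    [0, 0, 0],
    [0, 0, 0],
    [0, 0, 0],
    [0, 0, 0],
    [0, 0, 0],
    [0, 0, 0],
  ],
  turn=[
    [0, 0, 0],
    [0, 0, 0],
    [0, 0, 0],
    [0, 0, 0],
    [0, 0, 0],
    [0, 0, 0],
    [0, 0, 0],
    [0, 0, 0],
    [0, 0, 0],
    [0, 0, 0],
  ],
)

```text
time: 22.47
eef_pos: [0.6203, 0.0613, 0.1163]
eef_rot: [-1.571, -0.003, 0.118]
ft_force: [-1.7, 0.6, 7.2]
finger_gap: 0.0383
```

>>> apply_moves(
  grip=[0, 0, 0, 0, 0, 0, 0, 0, 0, 0],
  slide=[
    [0, 0.0005, 0],
    [0, 0, 0],
    [0, 0.0005, 0],
    [0, 0, 0],
    [0, 0, 0],
    [0, 0, 0],
    [0, 0, 0],
    [0, 0, 0],
    [0, 0, 0],
    [0, 0, 0],
  ],
  turn=[
    [0, 0, 0],
    [0, 0, 0],
    [0, 0, 0],
    [0, 0, 0],
    [0, 0, 0],
    [0, 0, 0],
    [0, 0, 0],
    [0, 0, 0],
    [0, 0, 0],
    [0, 0, 0],
  ],
)

```text
time: 23.3
eef_pos: [0.6201, 0.0613, 0.115]
eef_rot: [-1.571, -0.002, 0.118]
ft_force: [-1.1, 0.1, 6.7]
finger_gap: 0.0384
```

```bash
python3 - <<'E'
from h import *
o=get_obs();p=o["eef_pos"];print(p,o["eef_rot"],o["finger_gap"],o["ft_force"],o["wrist_torque"])
s=shot("scene","s10");a=crop(s,265,200,50,60,8);s0=cv2.imread("pics/s9.png");b=crop(s0,265,200,50,60,8)
cv2.imwrite("pics/c13.png",np.hstack([b,a]))
E
```

```text
[0.62008505 0.06132541 0.11498502] [-1.57090943 -0.00236529  0.11776299] 0.03838592355751821 [-1.07815354  0.13647843  6.73095944] [0.03342783 0.1887688  0.00147845]
```

View pics/c13.png

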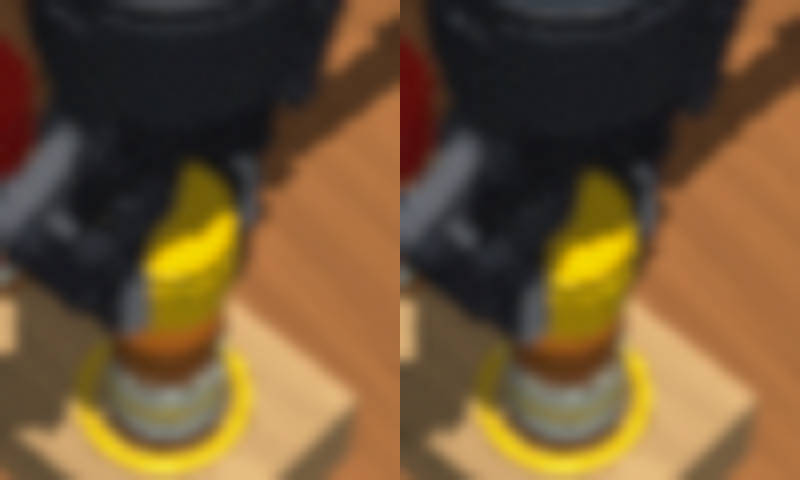

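>>> apply_moves(
  grip=[0, 0, 0, 0, 0, 0, 0, 0, 0, 0],
  slide=[
    [0, 0.0005, 0],
    [0, 0, 0],
    [0, 0.0005, 0],
    [0, 0, 0],
    [0, 0, 0],
    [0, 0, 0],
    [0, 0, 0],
    [0, 0, 0],
    [0, 0, 0],
    [0, 0, 0],
  ],
  turn=[
    [0, 0, 0],
    [0, 0, 0],
    [0, 0, 0],
    [0, 0, 0],
    [0, 0, 0],
    [0, 0, 0],
    [0, 0, 0],
    [0, 0, 0],
    [0, 0, 0],
    [0, 0, 0],
  ],
)

```text
time: 24.18
eef_pos: [0.6192, 0.0612, 0.1118]
eef_rot: [-1.571, 0.001, 0.118]
ft_force: [0.3, 0.5, -1.6]
finger_gap: 0.0386
```

```bash
python3 - <<'E'
from h import *
s0=cv2.imread("pics/s9.png");s=cv2.imread("pics/s10.png")
def edges(im):
    h=cv2.cvtColor(im,cv2.COLOR_BGR2HSV)
    out=[]
    for x in range(285,294):
        c=im[200:250,x].astype(int); out.append(list(c[:,2]))
    return out
# hue column to track cap bottom/top, tip
for n,im in(("s9",s0),("s10",s)):
    for x in(287,289,291): print(n,x,im[216:250,x].tolist())
E
```

```text
s9 287 [[26, 22, 21], [24, 21, 21], [23, 21, 20], [24, 26, 27], [21, 33, 36], [21, 44, 52], [20, 54, 64], [22, 61, 73], [21, 68, 81], [19, 74, 89], [16, 82, 100], [8, 89, 109], [8, 98, 120], [5, 125, 155], [0, 174, 213], [0, 207, 239], [0, 215, 243], [0, 205, 236], [19, 175, 209], [14, 141, 168], [7, 133, 159], [6, 120, 144], [5, 116, 142], [6, 118, 144], [10, 113, 148], [21, 102, 156], [24, 91, 159], [24, 80, 143], [21, 64, 114], [23, 57, 98], [26, 58, 98], [49, 75, 107], [90, 109, 126], [122, 137, 137]]
s9 289 [[25, 22, 21], [23, 21, 20], [22, 21, 20], [20, 27, 31], [18, 51, 61], [12, 77, 93], [10, 89, 108], [8, 92, 112], [8, 93, 113], [8, 94, 114], [8, 94, 115], [4, 95, 117], [5, 109, 134], [0, 153, 188], [0, 202, 236], [0, 216, 243], [0, 210, 240], [2, 188, 225], [3, 148, 180], [7, 138, 167], [5, 135, 162], [8, 122, 147], [8, 118, 143], [8, 115, 146], [16, 107, 152], [23, 94, 157], [23, 83, 146], [22, 68, 120], [23, 58, 100], [30, 61, 99], [58, 83, 112], [90, 113, 130], [105, 125, 131], [110, 131, 132]]
s9 291 [[23, 20, 20], [23, 20, 20], [22, 21, 21], [21, 20, 21], [17, 29, 33],
[... 1283 characters left out ...]
[7, 121, 148], [7, 118, 144], [8, 114, 145], [16, 105, 148], [22, 86, 141], [22, 68, 119], [21, 58, 99], [32, 62, 99], [61, 85, 113], [91, 112, 129], [105, 123, 129], [110, 129, 130]]
s10 291 [[25, 22, 21], [24, 21, 20], [23, 20, 19], [22, 20, 19], [20, 20, 21], [19, 31, 35], [18, 54, 65], [12, 77, 94], [10, 89, 108], [9, 94, 114], [11, 94, 115], [7, 95, 116], [6, 109, 133], [0, 152, 187], [0, 200, 235], [0, 209, 240], [0, 196, 232], [0, 169, 206], [7, 146, 178], [5, 146, 177], [6, 140, 165], [11, 120, 145], [15, 113, 139], [21, 107, 141], [28, 98, 142], [34, 87, 135], [40, 80, 122], [43, 80, 112], [47, 80, 109], [72, 98, 120], [97, 119, 132], [109, 131, 137], [98, 126, 132], [84, 122, 129]]
```

It clicked: the force collapsed and the tool dropped. Now down to the stop.

>>> apply_moves(
  grip=[0, 0, 0, 0, 0, 0, 0, 0, 0, 0],
  slide=[
    [0, 0.0005, 0],
    [0, 0.0005, 0],
    [0, 0.0005, 0],
    [0, 0.0005, 0],
    [0, 0.0005, 0],
    [0, 0.0005, 0],
    [0, 0, 0],
    [0, 0, 0],
    [0, 0, 0],
    [0, 0, 0],
  ],
  turn=[
    [0, 0, 0],
    [0, 0, 0],
    [0, 0, 0],
    [0, 0, 0],
    [0, 0, 0],
    [0, 0, 0],
    [0, 0, 0],
    [0, 0, 0],
    [0, 0, 0],
    [0, 0, 0],
  ],
)

```text
time: 25.02
eef_pos: [0.6195, 0.0613, 0.1093]
eef_rot: [-1.571, 0.0, 0.118]
ft_force: [0.8, 0.4, -1.5]
finger_gap: 0.0386
```

>>> apply_moves(
  grip=[0, 0, 0, 0, 0, 0, 0, 0, 0, 0],
  slide=[
    [0, 0.0005, 0],
    [0, 0.0005, 0],
    [0, 0.0005, 0],
    [0, 0.0005, 0],
    [0, 0, 0],
    [0, 0, 0],
    [0, 0, 0],
    [0, 0, 0],
    [0, 0, 0],
    [0, 0, 0],
  ],
  turn=[
    [0, 0, 0],
    [0, 0, 0],
    [0, 0, 0],
    [0, 0, 0],
    [0, 0, 0],
    [0, 0, 0],
    [0, 0, 0],
    [0, 0, 0],
    [0, 0, 0],
    [0, 0, 0],
  ],
)

```text
time: 25.85
eef_pos: [0.6197, 0.0613, 0.1079]
eef_rot: [-1.571, -0.001, 0.118]
ft_force: [-0.5, 0.5, 3.0]
finger_gap: 0.0384
```

>>> apply_moves(
  grip=[0, 0, 0, 0, 0, 0, 0, 0, 0, 0],
  slide=[
    [0, 0.0005, 0],
    [0, 0.0005, 0],
    [0, 0.0005, 0],
    [0, 0, 0],
    [0, 0, 0],
    [0, 0, 0],
    [0, 0, 0],
    [0, 0, 0],
    [0, 0, 0],
    [0, 0, 0],
  ],
  turn=[
    [0, 0, 0],
    [0, 0, 0],
    [0, 0, 0],
    [0, 0, 0],
    [0, 0, 0],
    [0, 0, 0],
    [0, 0, 0],
    [0, 0, 0],
    [0, 0, 0],
    [0, 0, 0],
  ],
)

```text
time: 26.68
eef_pos: [0.6202, 0.0613, 0.1079]
eef_rot: [-1.571, -0.003, 0.118]
ft_force: [-1.2, -0.9, 7.4]
finger_gap: 0.039
```

>>> apply_moves(
  grip=[0, 0, 0, 0, 0, 0, 0, 0, 0, 0],
  slide=[
    [0, 0.0005, 0],
    [0, 0, 0],
    [0, 0, 0],
    [0, 0, 0],
    [0, 0, 0],
    [0, 0, 0],
    [0, 0, 0],
    [0, 0, 0],
    [0, 0, 0],
    [0, 0, 0],
  ],
  turn=[
    [0, 0, 0],
    [0, 0, 0],
    [0, 0, 0],
    [0, 0, 0],
    [0, 0, 0],
    [0, 0, 0],
    [0, 0, 0],
    [0, 0, 0],
    [0, 0, 0],
    [0, 0, 0],
  ],
)

```text
time: 27.52
eef_pos: [0.6204, 0.0613, 0.1079]
eef_rot: [-1.571, -0.004, 0.118]
ft_force: [-1.6, -0.8, 9.8]
finger_gap: 0.0387
```

>>> apply_moves(
  grip=[0, 0, 0, 0, 0, 0, 0, 0, 0, 0],
  slide=[
    [0, 0.0004, 0],
    [0, 0.0004, 0],
    [0, 0, 0],
    [0, 0, 0],
    [0, 0, 0],
    [0, 0, 0],
    [0, 0, 0],
    [0, 0, 0],
    [0, 0, 0],
    [0, 0, 0],
  ],
  turn=[
    [0, 0, 0],
    [0, 0, 0],
    [0, 0, 0],
    [0, 0, 0],
    [0, 0, 0],
    [0, 0, 0],
    [0, 0, 0],
    [0, 0, 0],
    [0, 0, 0],
    [0, 0, 0],
  ],
)

```text
time: 28.35
eef_pos: [0.6207, 0.0613, 0.1079]
eef_rot: [-1.571, -0.005, 0.118]
ft_force: [-0.9, 0.0, 11.0]
finger_gap: 0.0388
```

>>> apply_moves(
  grip=[0, 0, 0, 0, 0, 0, 0, 0, 0, 0],
  slide=[
    [0, 0, 0],
    [0, 0, 0],
    [0, 0, 0],
    [0, 0, 0],
    [0, 0, 0],
    [0, 0, 0],
    [0, 0, 0],
    [0, 0, 0],
    [0, 0, 0],
    [0, 0, 0],
  ],
  turn=[
    [0, 0, 0],
    [0, 0, 0],
    [0, 0, 0],
    [0, 0, 0],
    [0, 0, 0],
    [0, 0, 0],
    [0, 0, 0],
    [0, 0, 0],
    [0, 0, 0],
    [0, 0, 0],
  ],
)

```text
time: 29.18
eef_pos: [0.6207, 0.0613, 0.1079]
eef_rot: [-1.571, -0.005, 0.118]
ft_force: [-1.7, -0.0, 11.9]
finger_gap: 0.0389
```

```bash
python3 - <<'E'
from h import *
s=shot("scene","s11");t=shot("top","t11")
for i in range(5):
    o=get_obs();print(o["time"],o["ft_force"],o["eef_pos"])
    if i<4: read_camera("top")
cv2.imwrite("pics/c14.png",crop(s,215,170,110,90,6))
E
```

```text
29.2833 [-1.47870605  0.62036456 10.52324555] [0.62067797 0.06132649 0.10787436]
29.3333 [-2.90549171 -1.6078736  11.43601242] [0.62066172 0.06131565 0.10786689]
29.3833 [-1.98430029  0.09525711 11.66690494] [0.62067462 0.06132065 0.10789069]
29.4333 [-2.22995975  0.53010064 10.92300615] [0.62066773 0.06132236 0.10786662]
29.4833 [-0.7556812   0.23879917 11.57499215] [0.62068617 0.06129629 0.10790862]
```

View pics/c14.png

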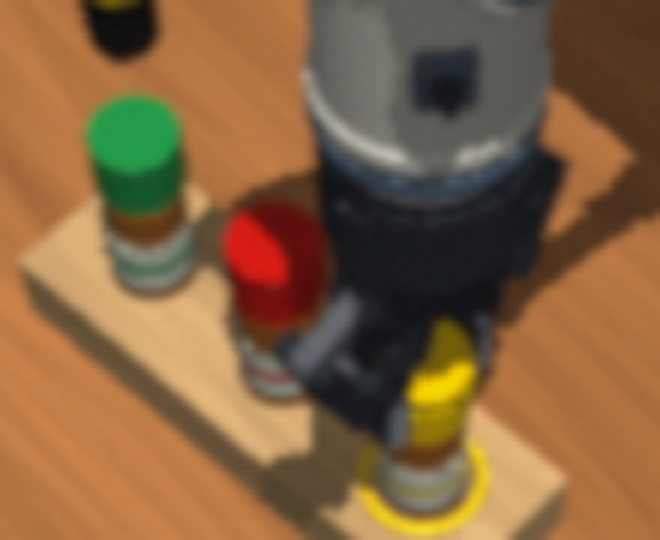

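View pics/s11.png

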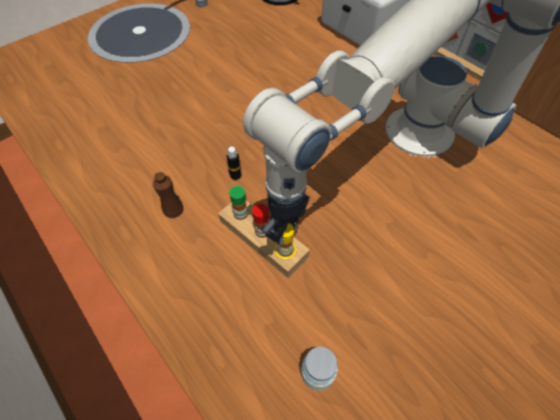

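>>> apply_moves(
  grip=[0, 0, 0, 0, 0, 0, 0, 0, 0, 0],
  slide=[
    [0, 0.0003, 0],
    [0, 0, 0],
    [0, 0, 0],
    [0, 0, 0],
    [0, 0, 0],
    [0, 0, 0],
    [0, 0, 0],
    [0, 0, 0],
    [0, 0, 0],
    [0, 0, 0],
  ],
  turn=[
    [0, 0, 0],
    [0, 0, 0],
    [0, 0, 0],
    [0, 0, 0],
    [0, 0, 0],
    [0, 0, 0],
    [0, 0, 0],
    [0, 0, 0],
    [0, 0, 0],
    [0, 0, 0],
  ],
)

```text
time: 30.32
eef_pos: [0.6208, 0.0613, 0.1079]
eef_rot: [-1.571, -0.005, 0.118]
ft_force: [-1.6, 0.3, 11.6]
finger_gap: 0.0385
```

```bash
python3 - <<'E'
from h import *
o=get_obs();print(o["time"],o["ft_force"],o["eef_pos"],o["finger_gap"])
print(hand_in())
E
```

```text
30.3167 [-1.58655807  0.32852656 11.55089803] [0.620762   0.06131052 0.10790397] 0.03845210446876956
the job is handed in; nothing more can be done
None
```

The vial stands in the ringed hole, and I let go of it before capping. The cap is clicked on, and I handed the job in at 30.3 s with the fingers still gripping the cap and pushing it down.

- **Vial:** it went down until the floor took its weight. After I let go, both cameras showed it upright in the hole.
- **Click:** the force peaked at about 8 N in the readings at the end of each move, so the true peak may have been missed. It then fell to about 0 while the tool dropped. That is less than the 10 to 20 N you gave, but the click was clear.
- **Cap fully home:** the tool then stopped at z = 0.1079 m, against an expected 0.108 m. It did not move while the force rose from 3 N to nearly 12 N. The seating rests on these readings, since the fingers partly hide the cap in the last pictures.
- **Final push:** the last reading was 11.6 N, with sideways forces under 2 N. Readings over the last second or so ranged from 10.5 to 11.9 N.
- **Other objects:** in the last scene picture the two capped vials, the jar, the pepper mill and the black look-alike all looked to be where they started.

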